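# Fit the main-switch knob on the control box

### The arm

A 7-joint arm with a two-finger parallel gripper is mounted at the origin on the work surface. World frame = base frame: x ahead of the robot, y to its left, z up, the work surface at z = 0. Lengths are in m, angles in degrees, forces in N, time in s.
With the tool pointing down it reaches from about 0.425 to 0.875 m from the base axis. Payload 4.7 kg.
Tool frame: the origin (TCP) lies between the finger pads; the fingertips stand env.finger_overhang ahead of it and the grasp point (between the pads) lies 5 mm behind it (env.finger_overhang is the distance from the TCP to the fingertips, in m); z points along the fingers, y is the line along which they close (so a half turn about z gives the same grasp; the last joint's range is limited). The gripper opens to 87 mm and grips with 3 to 60 N. Pads are 19 mm wide; open, the fingers measure 117 mm over their backs; the gripper's body (75 mm by 190 mm) begins 51 mm behind the grasp point.
Start: joints at [-72.932, 18.392, -4.016, 83.108, 1.295, 78.541, -3.26], TCP at [0.182, 0.624, 0.237] pointing down, gripper open.
Joint ranges: [-163.93, 163.93], [-17.29, 119.83], [-79.2, 71.16], [3.27, 140.29], [-89.18, 269.18], [5.43, 117.66], [-154.24, 154.24]. Speed limits (degrees/s): [147.25, 147.25, 180, 180, 180, 180, 180].

### API

Orientations are given as [roll, pitch, yaw] about the fixed x, y, z axes, in that order (R = Rz(yaw) Ry(pitch) Rx(roll)).
In Python, from cell import telemetry, eyes, env, models gives the robot as it stands. The module is installed in compiled form; this text tells all that it offers.
- The arm moves only by the tool drive_tool, never from a script. Its arguments are lists of equal length, an entry for each row: "angular": the turn, a rotation vector about the tool's x, y, z in rad, a list of three; "delta_pos": the shift along the tool's x, y, z in cm, a list of three; "gripper": the finger opening in cm, from 0 to 8.7. A call has 1 to 20 rows; each row shifts and turns the commanded pose from where the row before left it, along the tool's axes as they then stand; what a row does not reach is not made up. A row lasts 1/10 s, in which the tool goes at most 50 mm and 8.59 degrees, less where a joint would pass 70% of its speed; a pose out of reach is approached as far as the arm can. A call with a gripper value outside its range is refused whole. The fingers move at their own pace and stop on an object; "squeeze" is the grip in N (left out, the last holds). Time passes only in rows, so rows that do not move let the fingers close. It gives the time, the measured TCP pose, the force, the opening and the grip force at its end, in the units of the state.
- telemetry.get_obs(): the state, without advancing time (a new reading comes with each control period).
- eyes.read_camera(name): name is "scene" or "top" or "wrist"; returns a dict with "pixels" (420x560x3 uint8, red, green, blue), "mtx" (3x3 intrinsics, pixels), "origin" and "orientation" of the camera in the world. Camera axes: x right, y down, z forward; pixel columns grow to the right and rows downward; lengths in m; the calibration is good to about 2 mm. A picture is of the moment at which its call begins. There is no depth.
- env.sign_off(): hands the job in; it is judged then, once.
Trained networks look in a picture, given as the dict that the camera call returned (one of the last four; its "shot" number tells which), for a name from the list of things; names that differ only in an ending like _2 or _b are one class to them, and where a whole thing is asked for, a point or a joint stands for the part that bears it (a point fixed in the world has none). Each returns a list of dicts, best first, with "p" (0 to 1); they miss things now and then, are a little off and sometimes report something else, mostly with a low value. They report only what shows in the picture. A call takes as long as a camera call. They do not tell look-alikes from the thing itself.
- models.search_frame(picture, target): "centre" ([column, row] in pixels, amid what is visible of it).
- models.cut_out(picture, target): "pixels" (420x560 bool, what is visible of it) and "centre" ([column, row] in pixels, amid what is visible of it).
The state is a dict: "time_s": time; "qpos": joint angles; "joint_velocities": joint speeds; "effort": joint torques, N m; "tool_pos": TCP position; "tool_rot": TCP orientation; "force": force on the tool from outside, world axes, zero at the start; "wrist_torque": the same for the moment, N m; "grip_width": finger opening in m; "grasp_force": force on a finger pad.
Only numpy, scipy, OpenCV 4.12 (cv2) and the standard library are available. Lean on these libraries where they do the work, as an engineer would, in place of code of your own. Each camera call takes 0.05 s, during which the arm holds its last target. There are 200 camera calls.

### The job

Finish the rotary main switch in the lid of the grey control box: lay the square front plate over the switch's shaft, flat and fully down in its square recess in the lid, and let go of it; then turn the knob so that its bore matches the flat of the D-shaft and push it fully home on the shaft. Finish while still holding the knob, pressed down against the switch's spring as far as it goes, so that I can do up its grub screw. Leave the plug, the locknut and the screwdriver on the bench where they are.

Things in the scene. Friction and masses are not known exactly. Their poses are not given: they have to be found in the camera images.
- recess (a point): centre of the floor of the square recess, 63 x 63 mm and 3 mm deep, in the lid of the fixed grey control box (lid 190 mm along x, 250 mm along y, its top 75 mm above the bench). Recess sides along x and y, z up. In its middle stand a low steel bush (24 mm wide, 5 mm high) and the switch's D-shaft. Connectors stick 30 mm out of the box's +x wall
- shaft_top (a point): centre of the top end of the upright steel D-shaft, 40 mm above the recess floor when free. Diameter 14 mm, one flat along all its length, 3.5 mm from the axis; top edge bevelled 2 mm. x points from the axis squarely out through the flat, z up. The switch holds it stiffly at the angle it was left at, within 0.6 rad of the box's x
- shaft (a joint): how far the D-shaft is pushed down into the switch, in m: 0 when free, 0.005 at its stop. A spring carries it: it starts to move at about 5 N and reaches the stop at about 10 N
- plate_center (a point): centre (8.5 mm up) of the loose black front plate, 60 g, right way up on the bench: flange 60 x 60 x 5 mm, bottom edge bevelled 1.5 mm; on it a boss 40 x 40 mm, 12 mm high, to grip across two opposite sides with the fingertips just above the flange; 27 mm hole through. Sides along x and y, all four alike, z up. Seated, it is 8.5 mm above the recess floor
- knob_grip (a point): point on the axis of the loose black knob (80 g, 42 mm high, upright on the bench), 30 mm above its underside, z up. Skirt 52 mm across, 7 mm thick; on it a grip bar 20 mm wide (y), 44 mm long (x), from 7 to 42 mm up, with a tapered nose to 31 mm from the axis and a white line on top at the +x (pointer) end, and a grub screw at the other end
- knob_bore (a point): centre of the closed end of the D-shaped bore in the knob's underside, on its axis, 16 mm above the underside; axes as knob_grip. Bore 16 mm in diameter and deep, its flat 4.4 mm from the axis on the +x (pointer) side: the pointer goes where the shaft's flat faces, no other way. Fully home, this point meets the shaft's top; the skirt stays clear of the front plate
- plug: bystander: loose black round cable plug lying on the bench, 92 mm long, 34 mm high, origin on its underside
- locknut: bystander: loose blue hexagonal locknut lying flat, 36 mm across flats, 8 mm high, origin at the centre of its underside
- screwdriver: bystander: loose screwdriver with a dark handle lying along its x, 170 mm long, 26 mm thick handle, origin at the middle of its length
There are look-alikes about, which are no part of the job. Leave any red look-alike of the part that bears plate_center alone.

How it is judged (in metres and radians):
On the way, in this order (a step that is already met when the one before it is completed fails the run):
1. the front plate lies flat and fully down in the recess, let go (horizontal distance between plate_center and recess below 0.003 m and z of plate_center in the frame of recess below 0.0098 m and angle between plate_center's own z axis and vertical below 0.035 rad and contact force between the fingers and front_plate below 0.1 N), for 0.2 s.
2. the knob is fully home on the shaft, flat to flat (z of knob_bore in the frame of shaft_top below 0.002 m and horizontal distance between knob_bore and shaft_top below 0.004 m and angle between the x axis of knob_grip and the x axis of shaft_top, either way round below 0.3 rad), for 0.2 s.
At the end, for the whole second after the job is handed in: Plate in the recess: centre within 3 mm, at most 1.3 mm above its seat, level within 0.035 rad, let go. Knob home on the D-shaft: within 2 mm of full depth, axis within 4 mm, flats within 0.3 rad, upright within 0.1 rad; fingers on it (over 2 N) with the shaft at least 3.5 mm down (all of step 1 and all of step 2 and angle between knob_grip's own z axis and vertical below 0.1 rad and value of joint shaft above 0.0035 m and contact force between the fingers and knob above 2 N); the arm keeps its last pose, push and grip.
It fails at once if a bystander (plug, locknut, screwdriver) was shifted by more than 25 mm (distance of any of plug, locknut, screwdriver from where it was at the start of the episode above 0.025 m).
It also fails if it takes over 67 s, if anything falls off the work surface, if the arm or the gripper's body presses on something with over 40 N, if the wrist force passes 120 N, or if a joint passes its speed limit or range.

## Working session

There is one attempt and no reset: what is moved stays moved. The work goes in short steps, Python scripts to look and compute and a tool call to move; the robot and the scene stay as the last step left them, time stands still between calls to the robot, and variables do not carry over. Pictures are saved under pics/ and viewed, at most 10 in all, crops included, and the job is handed in when it is done.

Besides the shell and the picture viewer there is one more tool, called after "Request:" by a JSON object that holds its "api" and its "payload", one argument or row to a line. drive_tool: Moves the arm, as the interface text tells. Its arguments: {"type":"object","properties":{"angular":{"type":"array","items":{"type":"array","items":{"type":"number"}}},"delta_pos":{"type":"array","items":{"type":"array","items":{"type":"number"}}},"gripper":{"type":"array","items":{"type":"number"}},"squeeze":{"type":"number"}},"required":["angular","delta_pos","gripper"]}

```bash
mkdir -p pics; cat > h.py <<'E'
import numpy as np, cv2
from cell import telemetry, eyes, env, models
from scipy.spatial.transform import Rotation as R
def rot(o):
    o=np.array(o,float)
    if o.shape==(3,3): return o
    if o.size==4: return R.from_quat(o).as_matrix()
    return R.from_euler('xyz',o,degrees=True).as_matrix()
def ray(p,uv):
    K=np.array(p['mtx']); d=np.linalg.inv(K)@np.array([uv[0],uv[1],1.])
    return np.array(p['origin']), rot(p['orientation'])@d
def onz(p,uv,z):
    o,d=ray(p,uv); return o+d*(z-o[2])/d[2]
def proj(p,X):
    c=rot(p['orientation']).T@(np.array(X)-np.array(p['origin'])); q=np.array(p['mtx'])@c; return q[:2]/q[2]
def save(p,n,crop=None,s=1):
    im=p['pixels'][:,:,::-1]
    if crop: im=im[crop[1]:crop[3],crop[0]:crop[2]]
    if s!=1: im=cv2.resize(im,None,fx=s,fy=s,interpolation=cv2.INTER_CUBIC)
    cv2.imwrite('pics/'+n,im)
E
python3 - <<'E'
from h import *
print(telemetry.get_obs(), env.finger_overhang)
ims=[]
for n in ['scene','top']:
    p=eyes.read_camera(n); print(n,p['origin'],p['orientation'],p['mtx']); save(p,n+'0.png')
    for t in ['recess','shaft_top','plate_center','knob_grip','plug','locknut','screwdriver']:
        for d in models.search_frame(p,t)[:4]: print(t,np.round(d['centre'],1),round(d['p'],2),np.round(onz(p,d['centre'],{'recess':.072,'shaft_top':.112,'plate_center':.01,'knob_grip':.03}.get(t,.01)),3))
E
```

```text
{'time_s': 0.0, 'qpos': array([-72.93173428,  18.43656793,  -4.01267212,  83.17327458,
         1.29666352,  78.54117414,  -3.26170771]), 'joint_velocities': array([ 0.10565965,  0.04500578, -0.00833885,  0.0939361 , -0.02625218,
       -0.14489751, -0.00052992]), 'effort': array([-2.66162806e-04, -4.91307592e+01, -4.04493660e-01, -3.12510073e+01,
       -6.40203897e-02,  4.41829709e-02,  1.87916321e-04]), 'tool_pos': array([0.18194474, 0.62347932, 0.23550361]), 'tool_rot': array([-1.79894305e+02,  8.26981053e-03,  1.63737366e+02]), 'force': array([0.55963498, 0.2028548 , 0.05131608]), 'wrist_torque': array([-0.00586638, -0.00778237, -0.01415224]), 'grasp_force': 0.0, 'grip_width': 0.08689308206853695} 0.014
scene [ 1.16049164 -0.16976701  0.67759919] [-130.41630289   -0.37604911   71.55204869] [[382.31916187   0.         274.17438733]
 [  0.         382.31916187 214.47697343]
 [  0.           0.           1.        ]]
recess [382.5 194.1] 0.53 [0.497 0.354 0.072]
shaft_top [308.5 227.7] 0.46 [0.597 0.101 0.112]
plate_center [183.9 220.5] 0.92 [ 0.368 -0.152  0.01 ]
plate_center [197
[... 421 characters left out ...]
98 1.2815697 ] [-1.73938132e+02  2.26518881e-02 -9.15769273e+01] [[529.78405366   0.         271.73800396]
 [  0.         529.78405366 211.69291665]
 [  0.           0.           1.        ]]
recess [248.9 189.1] 0.64 [0.599 0.09  0.072]
recess [426.6 190.1] 0.23 [ 0.585 -0.32   0.072]
plate_center [342.7 235.5] 0.59 [ 0.489 -0.131  0.01 ]
plate_center [347.9 278.9] 0.59 [ 0.386 -0.139  0.01 ]
plate_center [392.3 230.4] 0.59 [ 0.498 -0.25   0.01 ]
knob_grip [427.4 187.3] 0.68 [ 0.598 -0.335  0.03 ]
knob_grip [351.  162.8] 0.46 [ 0.662 -0.155  0.03 ]
plug [353. 163.] 0.91 [ 0.665 -0.163  0.01 ]
locknut [435.8 263.7] 0.53 [ 0.416 -0.35   0.01 ]
screwdriver [122.3 259. ] 0.7 [0.448 0.399 0.01 ]
```

View pics/scene0.png

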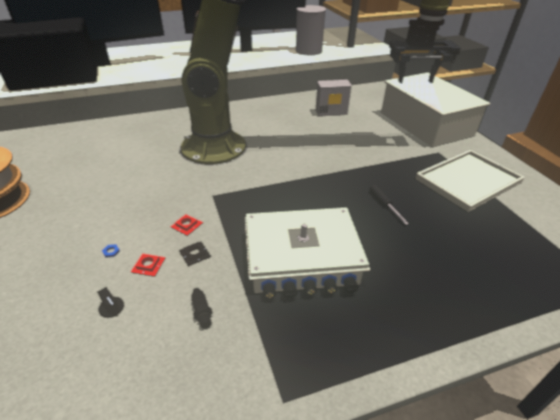

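View pics/top0.png

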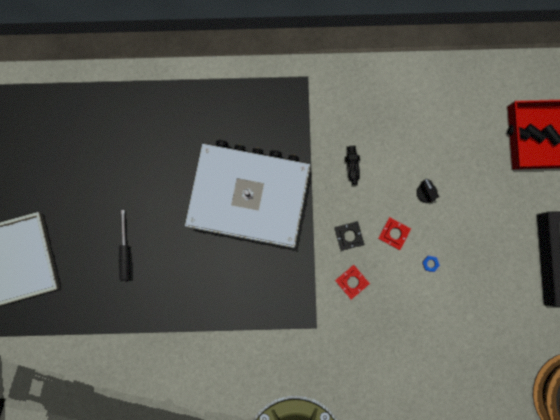

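The scene view shows the box with its recess and shaft at (303,236), the black plate at (195,253) between two red look-alikes, and the knob at (108,302). In the top view the recess is at (249,194), the plate at (349,236) and the knob at (428,190).

```bash
python3 - <<'E'
from h import *
p=eyes.read_camera('top'); g=cv2.cvtColor(p['pixels'],cv2.COLOR_RGB2GRAY)
hsv=cv2.cvtColor(p['pixels'],cv2.COLOR_RGB2HSV)
def rect(mask,box,z):
    m=np.zeros_like(g); x0,y0,x1,y1=box; m[y0:y1,x0:x1]=mask[y0:y1,x0:x1]
    cs,_=cv2.findContours(m,cv2.RETR_EXTERNAL,cv2.CHAIN_APPROX_NONE); c=max(cs,key=cv2.contourArea)
    b=cv2.boxPoints(cv2.minAreaRect(c)); W=np.array([onz(p,q,z) for q in b])
    e=[W[(i+1)%4]-W[i] for i in range(2)]
    print(W.mean(0).round(4),[(np.linalg.norm(v).round(4),np.degrees(np.arctan2(v[1],v[0])).round(1)) for v in e])
rect(((g<95)*255).astype(np.uint8),(325,215,375,258),.005)
print(g[150:240:10,200:300:10]); print(hsv[196,225],hsv[196,240],hsv[185,260])
rect(((g>120)*255).astype(np.uint8),(175,130,312,255),.075)
rect(((hsv[...,1]>40)*255).astype(np.uint8),(225,170,275,215),.075)
rect(((g<90)*255).astype(np.uint8),(410,170,445,210),.02)
s=eyes.read_camera('scene')
for n,a in [('plate',(195,253,349,236,.005))]:
    print(onz(s,a[:2],a[4]),onz(p,a[2:4],a[4]))
E
```

```text
[ 0.4882 -0.146   0.005 ] [(np.float64(0.0609), np.float64(-76.1)), (np.float64(0.0612), np.float64(-167.0))]
[[ 93 172 173 166  78  57  19  46  51  54]
 [168 173 173 172 174 174 171 174 170 101]
 [174 175 174 172 175 172 174 172 174 172]
 [174 174 174 172 127 153 172 175 174 176]
 [175 174 173 174 130 147 129 173 174 174]
 [175 173 173 173 130 128 143 175 175 175]
 [174 172 173 172 174 172 172 172 174 172]
 [174 173 172 172 173 173 172 171 174 174]
 [ 46 136 158 173 174 173 173 173 172 174]]
[105  30 187] [ 24  19 131] [ 24  20 128]
[0.5859 0.0943 0.075 ] [(np.float64(0.1956), np.float64(-11.4)), (np.float64(0.258), np.float64(-102.5))]Traceback (most recent call last):
  File "<stdin>", line 13, in <module>
  File "<stdin>", line 6, in rect
ValueError: max() iterable argument is empty
```

Request:
{"api": "drive_tool", "payload": {
  "angular": [
    [0, 0, 0],
    [0, 0, 0],
    [0, 0, 0],
    [0, 0, 0],
    [0, 0, 0],
    [0, 0, 0],
    [0, 0, 0],
    [0, 0, 0],
    [0, 0, 0],
    [0, 0, 0],
    [0, 0, 0],
    [0, 0, 0],
    [0, 0, 0]
  ],
  "delta_pos": [
    [-3.3, -2.03, 0],
    [-3.3, -2.03, 0],
    [-3.3, -2.03, 0],
    [-3.3, -2.03, 0],
    [-3.3, -2.03, 0],
    [-3.3, -2.03, 0],
    [-3.3, -2.03, 0],
    [-3.3, -2.03, 0],
    [-3.3, -2.03, 0],
    [-3.3, -2.03, 0],
    [-3.3, -2.03, 0],
    [-3.3, -2.03, 0],
    [-3.3, -2.03, 0]
  ],
  "gripper": [7, 7, 7, 7, 7, 7, 7, 7, 7, 7, 7, 7, 7],
  "squeeze": 15
}}

```text
time_s: 2.15
tool_pos: [0.5209, 0.2493, 0.2369]
tool_rot: [180.0, 0.0, 163.7]
force: [0.5, -0.0, -0.2]
grip_width: 0.07
grasp_force: 0.0
```

Request:
{"api": "drive_tool", "payload": {
  "angular": [
    [0, 0, 0.131],
    [0, 0, 0.131],
    [0, 0, 0.131],
    [0, 0, 0.131],
    [0, 0, 0.131],
    [0, 0, 0.131],
    [0, 0, 0.131],
    [0, 0, 0.131]
  ],
  "delta_pos": [
    [0, 0, 0],
    [0, 0, 0],
    [0, 0, 0],
    [0, 0, 0],
    [0, 0, 0],
    [0, 0, 0],
    [0, 0, 0],
    [0, 0, 0]
  ],
  "gripper": [7, 7, 7, 7, 7, 7, 7, 7]
}}

```text
time_s: 2.95
tool_pos: [0.52, 0.2506, 0.2367]
tool_rot: [180.0, -0.0, 103.4]
force: [-0.6, -0.1, 0.6]
grip_width: 0.0701
grasp_force: 0.0
```

Request:
{"api": "drive_tool", "payload": {
  "angular": [
    [0, 0, 0],
    [0, 0, 0],
    [0, 0, 0],
    [0, 0, 0],
    [0, 0, 0],
    [0, 0, 0]
  ],
  "delta_pos": [
    [-3.7, 1.8, 0],
    [-3.7, 1.8, 0],
    [-3.7, 1.8, 0],
    [-3.7, 1.8, 0],
    [0, 0, 0],
    [0, 0, 0]
  ],
  "gripper": [7, 7, 7, 7, 7, 7]
}}

```text
time_s: 3.55
tool_pos: [0.6253, 0.1224, 0.2364]
tool_rot: [-180.0, 0.0, 103.5]
force: [-1.1, 0.6, 0.1]
grip_width: 0.0699
grasp_force: 0.0
```

```bash
python3 - <<'E'
from h import *
p=eyes.read_camera('wrist'); save(p,'w1.png'); print(p['origin'],p['orientation'],p['mtx'],telemetry.get_obs()['tool_pos'])
for t in ['recess','shaft_top']:
  for d in models.search_frame(p,t)[:2]: print(t,d['centre'],d['p'],onz(p,d['centre'],.072 if t=='recess' else .112))
E
```

```text
[0.60629464 0.20093694 0.38509927] [1.62980246e+02 1.06763487e-01 1.34889228e+01] [[335.82799266   0.         278.73790284]
 [  0.         335.82799266 214.38639296]
 [  0.           0.           1.        ]] [0.62470728 0.12433173 0.2363546 ]
recess [241.6, 185.9] 0.8 [0.58715495 0.12688523 0.072     ]
shaft_top [226.2, 224.6] 0.55 [0.58357441 0.10005858 0.112     ]
```

View pics/w1.png

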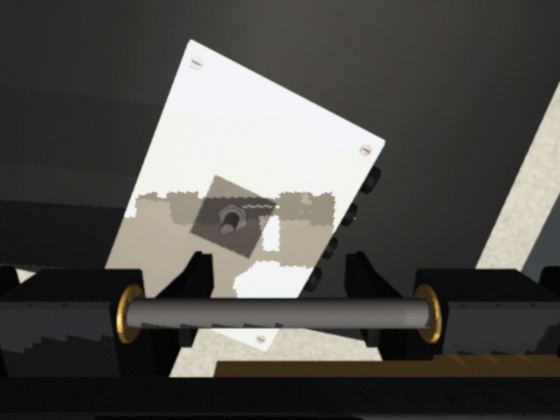

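The wrist view shows the recess with corners near (190,232), (215,176), (275,203) and (249,258), with the shaft and bush at about (232,218). Shadow from the gripper crosses the lid.

```bash
python3 - <<'E'
from h import *
p=eyes.read_camera('wrist')
save(p,'w1c.png',(180,165,285,270),5)
W=np.array([onz(p,q,.075) for q in [(190,232),(215,176),(275,203),(249,258)]])
print(W.round(4),W.mean(0))
for i in range(4):
    v=W[(i+1)%4]-W[i]; print(np.linalg.norm(v),np.degrees(np.arctan2(v[1],v[0])))
W=np.array([onz(p,q,.075) for q in [(191,40),(385,141)]]); v=W[1]-W[0]; print(W,np.linalg.norm(v),np.degrees(np.arctan2(v[1],v[0])))
E
```

```text
[[0.5466 0.0735 0.075 ]
 [0.5601 0.134  0.075 ]
 [0.6207 0.1221 0.075 ]
 [0.6088 0.0602 0.075 ]] [0.58403977 0.09743441 0.075     ]
0.06206867917742957 77.34578979406444
0.061721312233156404 -11.189809133072066
0.06303267894994714 -100.91589018443207
0.0636164776430582 167.92432629337208
[[0.51953193 0.24210868 0.075     ]
 [0.70374021 0.20228303 0.075     ]] 0.18846424772413825 -12.199527540272362
```

View pics/w1c.png

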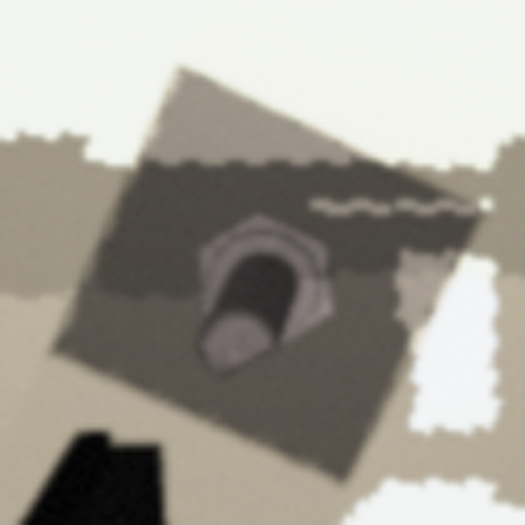

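The crop shows the hex bush and the shaft leaning down-left in the image, its flat on the lower-right side. I'll measure it properly after the plate is in.

Request:
{"api": "drive_tool", "payload": {
  "angular": [
    [0, 0, 0],
    [0, 0, 0],
    [0, 0, 0],
    [0, 0, 0],
    [0, 0, 0],
    [0, 0, 0],
    [0, 0, 0],
    [0, 0, 0],
    [0, 0, 0],
    [0, 0, 0]
  ],
  "delta_pos": [
    [-2.9, -2.45, 0],
    [-2.9, -2.45, 0],
    [-2.9, -2.45, 0],
    [-2.9, -2.45, 0],
    [-2.9, -2.45, 2],
    [-2.9, -2.45, 2],
    [-2.9, -2.45, 2],
    [-2.9, -2.45, 2],
    [0, 0, 0],
    [0, 0, 0]
  ],
  "gripper": [7, 7, 7, 7, 7, 7, 7, 7, 7, 7]
}}

```text
time_s: 4.75
tool_pos: [0.4892, -0.1475, 0.1566]
tool_rot: [180.0, -0.1, 103.7]
force: [1.3, -0.0, -0.5]
grip_width: 0.07
grasp_force: 0.0
```

```bash
python3 - <<'E'
from h import *
p=eyes.read_camera('wrist'); save(p,'w2.png'); s=telemetry.get_obs(); print(s['tool_pos'],s['tool_rot'])
print(proj(p,s['tool_pos']))
for d in models.cut_out(p,'plate_center')[:3]:
    m=d['pixels'].astype(np.uint8); cs,_=cv2.findContours(m,0,1); c=max(cs,key=cv2.contourArea)
    b=cv2.boxPoints(cv2.minAreaRect(c)); print(d['p'],d['centre'],b.round(0).tolist())
E
```

```text
[ 0.49010129 -0.14656411  0.15700425] [ 1.79922133e+02 -3.86671267e-02  1.03791397e+02]
[282.09739953 281.7790593 ]
0.92 [253.7, 289.2] [[221.0, 265.0], [289.0, 265.0], [289.0, 297.0], [221.0, 297.0]]
0.71 [162.3, 165.6] [[112.0, 159.0], [169.0, 127.0], [205.0, 191.0], [147.0, 223.0]]
0.57 [272.5, 187.3] [[246.0, 167.0], [311.0, 167.0], [311.0, 232.0], [246.0, 232.0]]
```

View pics/w2.png

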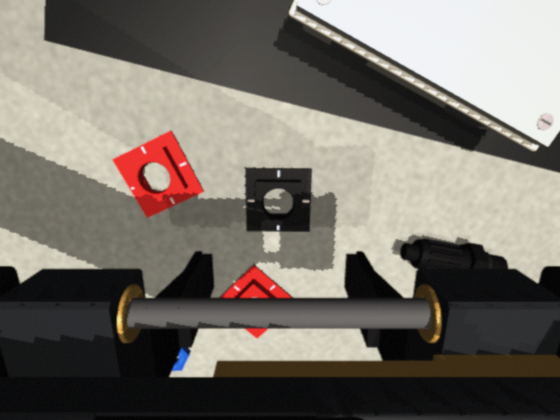

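The wrist view shows the black plate square to the image, flange from about (245,168) to (311,232), with a red look-alike well clear on each side.

```bash
python3 - <<'E'
from h import *
p=eyes.read_camera('wrist'); s=telemetry.get_obs(); T=rot(s['tool_rot'])
g=cv2.cvtColor(p['pixels'],cv2.COLOR_RGB2GRAY)
print(g[200,236:256],g[200,302:322],g[160:176,262],g[222:242,262])
W=np.array([onz(p,q,.004) for q in [(245.5,168),(311,168),(311.5,232),(246,232)]])
print(W.round(4),W.mean(0),np.linalg.norm(np.diff(W,axis=0),axis=1)); c=W.mean(0)
v=W[1]-W[0];print(np.degrees(np.arctan2(v[1],v[0])))
v=W[2]-W[3];print(np.degrees(np.arctan2(v[1],v[0])))
print(T.T@(c-s['tool_pos'])*100)
E
```

```text
[ 96  97  97  97  97  95  91  69  47  62  95 109 113 111 111 102  64  33
  30  32] [79 90 93 91 72 51 55 78 89 91 91 95 95 97 97 94 94 97 96 97] [193 192 188 185 186 187 186 165  99  48  42  42  43  42  43  42] [ 26  28  27  28  30  31  31  33  46 109 178 187 183 182 171 146 138 139
 153 178]
[[ 0.4533 -0.1223  0.004 ]
 [ 0.5107 -0.1082  0.004 ]
 [ 0.5275 -0.1672  0.004 ]
 [ 0.4667 -0.1822  0.004 ]] [ 0.48956768 -0.14497145  0.004     ] [0.05909831 0.06140539 0.06259627]
13.80566373830153
13.803715241498208
[ 0.14173548 -0.10810037 15.32731379]
```

Request:
{"api": "drive_tool", "payload": {
  "angular": [
    [0, 0, 0],
    [0, 0, 0],
    [0, 0, 0],
    [0, 0, 0],
    [0, 0, 0],
    [0, 0, 0],
    [0, 0, 0],
    [0, 0, 0],
    [0, 0, 0],
    [0, 0, 0],
    [0, 0, 0],
    [0, 0, 0],
    [0, 0, 0]
  ],
  "delta_pos": [
    [0.14, -0.1, 3],
    [0, 0, 3],
    [0, 0, 3],
    [0, 0, 2.5],
    [0, 0, 1.5],
    [0, 0, 0.6],
    [0, 0, 0],
    [0, 0, 0],
    [0, 0, 0],
    [0, 0, 0],
    [0, 0, 0],
    [0, 0, 0],
    [0, 0, 0]
  ],
  "gripper": [7, 7, 7, 7, 7, 7, 7, 3.5, 3.5, 3.5, 3.5, 3.5, 3.5],
  "squeeze": 15
}}

```text
time_s: 6.2
tool_pos: [0.4884, -0.1469, 0.0209]
tool_rot: [180.0, -0.0, 103.7]
force: [0.0, 0.7, 2.8]
grip_width: 0.0397
grasp_force: 15.0
```

Request:
{"api": "drive_tool", "payload": {
  "angular": [
    [0, 0, 0],
    [0, 0, 0],
    [0, 0, 0],
    [0, 0, 0],
    [0, 0, 0],
    [0, 0, 0],
    [0, 0, 0.112],
    [0, 0, 0.112],
    [0, 0, 0.112],
    [0, 0, 0.112],
    [0, 0, 0],
    [0, 0, 0]
  ],
  "delta_pos": [
    [0, 0, -0.5],
    [0, 0, -2],
    [0, 0, -3.5],
    [0, 0, -4],
    [0, 0, -4],
    [0, 0, -2],
    [0, 0, 0],
    [0, 0, 0],
    [0, 0, 0],
    [0, 0, 0],
    [0, 0, 0],
    [0, 0, 0]
  ],
  "gripper": [3.5, 3.5, 3.5, 3.5, 3.5, 3.5, 3.5, 3.5, 3.5, 3.5, 3.5, 3.5]
}}

```text
time_s: 7.4
tool_pos: [0.488, -0.1469, 0.1806]
tool_rot: [-180.0, -0.0, 78.2]
force: [-0.2, 0.4, -0.4]
grip_width: 0.0402
grasp_force: 15.0
```

```bash
python3 - <<'E'
from h import *
p=eyes.read_camera('wrist'); save(p,'w3.png',(150,180,410,360),3); s=telemetry.get_obs(); print(s['tool_pos'],s['tool_rot'],s['force'],s['grip_width'])
T=rot(s['tool_rot'])
# predicted flange corners if plate centred on TCP
for zz in (.0155,.0205): 
  for a,b in ((.03,.03),(.03,-.03),(-.03,-.03)): print(zz,a,b,proj(p,s['tool_pos']+T@np.array([a,b,zz])).round(1))
for a,b in ((.02,.02),(.02,-.02)): print('boss',proj(p,s['tool_pos']+T@np.array([a,b,.0035])).round(1))
E
```

```text
[ 0.48806861 -0.14687559  0.18058375] [-1.79996573e+02 -5.31230481e-03  7.81556870e+01] [-0.55416636 -0.35437884  0.16808505] 0.039956953040253554
0.0155 0.03 0.03 [338.5 214.7]
0.0155 0.03 -0.03 [221.2 214.7]
0.0155 -0.03 -0.03 [226.6 316.4]
0.0205 0.03 0.03 [336.9 211.9]
0.0205 0.03 -0.03 [222.8 212. ]
0.0205 -0.03 -0.03 [227.9 311.3]
boss [321.  241.7]
boss [238.8 241.7]
```

View pics/w3.png

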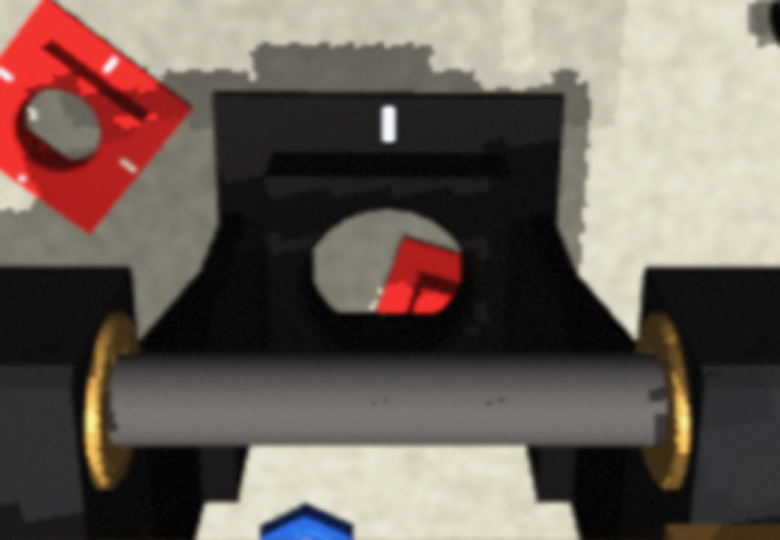

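The plate is held square: its flange top edge is at image row 211 and it is laterally centred. That puts it about 2 mm forward along tool x. Next I'll hover just short of the recess and measure it with the same camera.

Request:
{"api": "drive_tool", "payload": {
  "angular": [
    [0, 0, 0],
    [0, 0, 0],
    [0, 0, 0],
    [0, 0, 0],
    [0, 0, 0],
    [0, 0, 0],
    [0, 0, 0]
  ],
  "delta_pos": [
    [3.34, 0.89, 0],
    [3.34, 0.89, 0],
    [3.34, 0.89, 0],
    [3.34, 0.89, 0],
    [3.34, 0.89, 0],
    [0, 0, 0],
    [0, 0, 0]
  ],
  "gripper": [3.5, 3.5, 3.5, 3.5, 3.5, 3.5, 3.5]
}}

```text
time_s: 8.15
tool_pos: [0.5663, 0.0079, 0.1802]
tool_rot: [-180.0, 0.1, 78.2]
force: [-0.6, -1.5, -0.3]
grip_width: 0.04
grasp_force: 15.0
```

```bash
python3 - <<'E'
from h import *
p=eyes.read_camera('wrist'); save(p,'w4.png',(180,40,440,220),3); s=telemetry.get_obs(); print(s['tool_pos'],s['tool_rot'])
np.save('w4.npy',np.array([p],dtype=object),allow_pickle=True)
T=rot(s['tool_rot'])
print(proj(p,[.584,.0974,.075]),proj(p,[.584,.0974,.112]))
t=eyes.read_camera('top'); np.save('t4.npy',np.array([t],dtype=object),allow_pickle=True)
E
```

```text
[0.56605522 0.00649533 0.1803131 ] [-1.79971961e+02  6.57118811e-02  7.80696154e+01]
[278.30701045  95.64361814] [278.11446719  92.97975152]
```

View pics/w4.png

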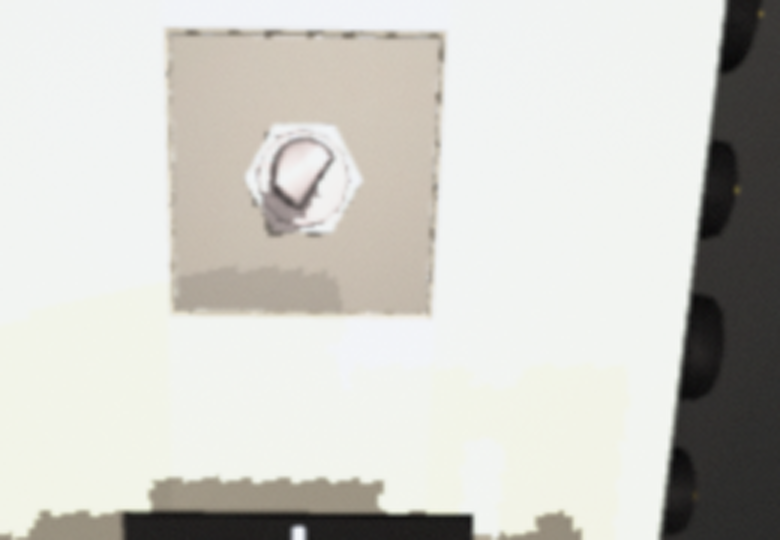

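The recess is clear at crop corners (166,29), (445,32), (431,314) and (173,312). The shaft's flat edge runs from (333,157) to (298,208), facing lower-right.

```bash
python3 - <<'E'
from h import *
p=np.load('w4.npy',allow_pickle=True)[0]; s=telemetry.get_obs(); T=rot(s['tool_rot'])
f=lambda q:(180+q[0]/3,40+q[1]/3)
W=np.array([onz(p,f(q),.075) for q in [(166,29),(445,32),(431,314),(173,312)]])
for i in range(4):
    v=W[(i+1)%4]-W[i]; print(np.linalg.norm(v).round(4),np.degrees(np.arctan2(v[1],v[0])).round(1))
c=W.mean(0); print('recess',c, T.T@(c-s['tool_pos']))
bush=onz(p,f((304,179)),.077); print('bush',bush)
a,b=[onz(p,f(q),.1115) for q in [(333,157),(298,208)]]
v=b-a; th=np.degrees(np.arctan2(v[1],v[0])); print('flat chord',np.linalg.norm(v),th,th+90,'mid',(a+b)/2)
n=np.array([np.cos(np.radians(th+90)),np.sin(np.radians(th+90))]); print('shaft axis',((a+b)/2)[:2]-.0035*n)
# plate in hand: flange top front edge mid
e=s['tool_pos']+T@np.array([.03,0,.0155]); 
for q in [(221,211.3),(337.3,211.3)]: print('plate corner tool',(T.T@(onz(p,q,e[2])-s['tool_pos'])).round(4))
t=np.load('t4.npy',allow_pickle=True)[0]; g=cv2.cvtColor(t['pixels'],cv2.COLOR_RGB2GRAY)
np.set_printoptions(linewidth=200); print(g[172:216:2,226:272:2])
E
```

```text
0.0639 -12.4
0.0636 -102.5
0.0639 167.7
0.0637 77.5
recess [0.58557019 0.09469786 0.075     ] [0.09109663 0.00067846 0.10539083]
bush [0.58553836 0.09423953 0.077     ]
flat chord 0.012166031721589048 -137.53268540767118 -47.53268540767118 mid [0.58727184 0.09206982 0.1115    ]
shaft axis [0.58490874 0.09465164]
plate corner tool [ 0.0339 -0.0302  0.0155]
plate corner tool [0.0342 0.029  0.0155]
[[182 182 183 183 182 181 180 181 182 182 181 182 182 181 183 183 183 146  53  77  88  89  89]
 [184 183 182 181 182 183 182 183 182 181 181 182 182 184 181 181 183 146  50  75  89  93  88]
 [182 183 181 182 182 182 180 180 182 183 183 182 182 182 181 181 182 162  58  76  95  93  96]
 [181 181 183 182 182 158 144 161 172 174 180 183 181 181 180 179 181 167  65  76  99 102 100]
 [182 183 181 183 181 150 133 131 133 135 135 149 160 169 177 180 179 171  73  77 104 107 106]
 [182 182 183 182 179 148 133 135 132 134 131 133 133 135 143 150 146 152  84  77 109 109 107]
 [182 183 182 180 173 136 135 134 135 134 134 134 136 133 134 134 133 136  97  75 108 110 109]
 [183 181 181 182 170 136 136 135 13
[... 689 characters left out ...]
7 126 124 140 179 125  72  70  63]
 [183 181 177 148 138 138 134 136 135 137 135 134 136 136 136 127 123 158 179 124  69  60  63]
 [180 182 176 144 139 138 137 137 137 137 136 136 137 136 136 128 126 168 183 127  66  56  60]
 [183 181 180 173 170 164 153 146 144 139 137 138 135 136 136 126 130 174 181 126  57  55  61]
 [183 180 183 181 181 182 182 179 179 172 167 154 152 143 138 129 140 178 181 125  48  54  62]
 [182 182 183 179 183 181 183 182 183 183 183 183 180 177 171 162 166 181 181 123  48  53  58]
 [181 182 182 182 181 181 183 183 181 181 182 181 182 181 181 180 180 182 182 124  45  53  61]
 [183 182 180 181 182 182 183 182 182 180 182 182 182 180 183 181 183 180 181 135  51  56  61]]
```

Request:
{"api": "drive_tool", "payload": {
  "angular": [
    [0, 0, 0.01],
    [0, 0, 0],
    [0, 0, 0],
    [0, 0, 0],
    [0, 0, 0],
    [0, 0, 0],
    [0, 0, 0],
    [0, 0, 0],
    [0, 0, 0],
    [0, 0, 0],
    [0, 0, 0]
  ],
  "delta_pos": [
    [0, 0, 0],
    [2.9, 0.05, 0],
    [2.9, 0.05, 0],
    [2.92, 0.03, 0],
    [0, 0, 0],
    [0, 0, 2],
    [0, 0, 2],
    [0, 0, 2],
    [0, 0, 1.5],
    [0, 0, 0.4],
    [0, 0, 0]
  ],
  "gripper": [3.5, 3.5, 3.5, 3.5, 3.5, 3.5, 3.5, 3.5, 3.5, 3.5, 3.5]
}}

```text
time_s: 9.35
tool_pos: [0.5863, 0.0914, 0.1013]
tool_rot: [-180.0, 0.0, 77.4]
force: [0.4, 0.1, 0.3]
grip_width: 0.0399
grasp_force: 15.0
```

Request:
{"api": "drive_tool", "payload": {
  "angular": [
    [0, 0, 0],
    [0, 0, 0],
    [0, 0, 0],
    [0, 0, 0],
    [0, 0, 0],
    [0, 0, 0],
    [0, 0, 0]
  ],
  "delta_pos": [
    [0, 0, 0.15],
    [0, 0, 0.15],
    [0, 0, 0.15],
    [0, 0, 0.15],
    [0, 0, 0.15],
    [0, 0, 0.1],
    [0, 0, 0]
  ],
  "gripper": [3.5, 3.5, 3.5, 3.5, 3.5, 3.5, 3.5]
}}

```text
time_s: 10.05
tool_pos: [0.5866, 0.0921, 0.0931]
tool_rot: [-180.0, -0.0, 77.5]
force: [0.3, -0.1, -0.0]
grip_width: 0.0395
grasp_force: 15.0
```

Request:
{"api": "drive_tool", "payload": {
  "angular": [
    [0, 0, 0],
    [0, 0, 0],
    [0, 0, 0]
  ],
  "delta_pos": [
    [0, 0, 0.08],
    [0, 0, 0.08],
    [0, 0, 0]
  ],
  "gripper": [3.5, 3.5, 3.5]
}}

```text
time_s: 10.35
tool_pos: [0.5866, 0.0921, 0.0929]
tool_rot: [-180.0, -0.0, 77.5]
force: [-4.4, -0.2, 8.2]
grip_width: 0.0397
grasp_force: 15.0
```

Request:
{"api": "drive_tool", "payload": {
  "angular": [
    [0, 0, 0],
    [0, 0, 0],
    [0, 0, 0],
    [0, 0, 0],
    [0, 0, 0],
    [0, 0, 0],
    [0, 0, 0],
    [0, 0, 0],
    [0, 0, 0],
    [0, 0, 0],
    [0, 0, 0],
    [0, 0, 0]
  ],
  "delta_pos": [
    [0, 0, 0],
    [0, 0, 0],
    [0, 0, 0],
    [0, 0, -0.5],
    [0, 0, -3],
    [0, 0, -4],
    [-2, 0, -4],
    [-3, 0, 0],
    [-3, 0, 0],
    [-2, 0, 0],
    [0, 0, 0],
    [0, 0, 0]
  ],
  "gripper": [5, 6, 6, 6, 6, 6, 6, 6, 6, 6, 6, 6]
}}

```text
time_s: 11.55
tool_pos: [0.5649, -0.005, 0.2066]
tool_rot: [180.0, -0.1, 77.4]
force: [0.6, 0.3, -0.2]
grip_width: 0.0599
grasp_force: 0.0
```

```bash
python3 - <<'E'
from h import *
p=eyes.read_camera('wrist'); s=telemetry.get_obs(); print(s['tool_pos'],s['tool_rot'])
u=proj(p,[.5856,.0947,.085]); print(u); x,y=int(u[0]),int(u[1]); 
x0,y0=max(0,x-65),max(0,y-60); print(x0,y0)
save(p,'w5.png',(x0,y0,x0+130,y0+120),5)
np.save('w5.npy',np.array([p],dtype=object),allow_pickle=True)
E
```

```text
[ 0.56500531 -0.004076    0.20646675] [-1.79993938e+02 -5.75750289e-02  7.75217920e+01]
[277.49532321  81.98920175]
212 21
```

View pics/w5.png

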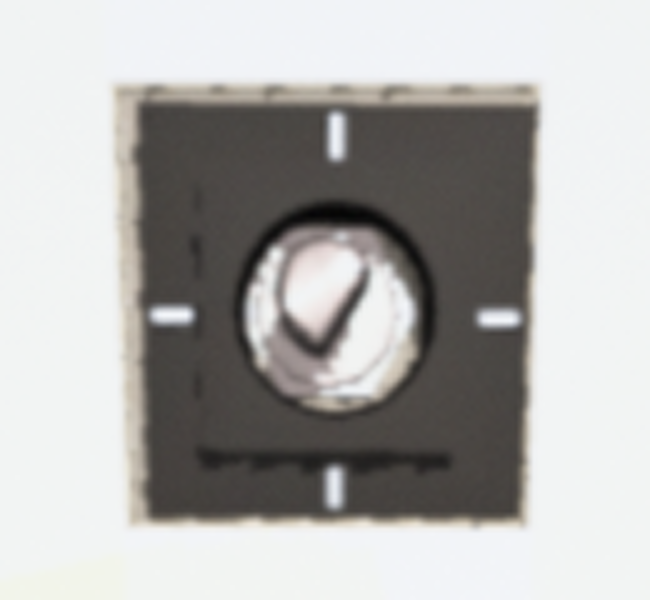

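The plate lies inside the recess and flat. It sits against the right and lower edges, about 2 mm off at most, and the shaft stands clear in its hole. Next is the knob.

Request:
{"api": "drive_tool", "payload": {
  "angular": [
    [0, 0, 0],
    [0, 0, 0],
    [0, 0, 0],
    [0, 0, 0],
    [0, 0, 0],
    [0, 0, 0],
    [0, 0, 0],
    [0, 0, 0],
    [0, 0, 0],
    [0, 0, 0],
    [0, 0, 0]
  ],
  "delta_pos": [
    [-3.73, 1.16, 0],
    [-3.73, 1.16, 0],
    [-3.73, 1.16, 0],
    [-3.73, 1.16, 0],
    [-3.73, 1.16, 0],
    [-3.73, 1.16, 0],
    [-3.73, 1.16, 0],
    [-3.73, 1.16, 0],
    [-3.73, 1.16, 0],
    [0, 0, 0],
    [0, 0, 0]
  ],
  "gripper": [6, 6, 6, 6, 6, 6, 6, 6, 6, 6, 6]
}}

```text
time_s: 12.7
tool_pos: [0.5944, -0.3554, 0.2054]
tool_rot: [-179.9, -0.0, 77.5]
force: [-0.4, 0.6, 0.6]
grip_width: 0.0598
grasp_force: 0.0
```

```bash
python3 - <<'E'
from h import *
p=np.load('w5.npy',allow_pickle=True)[0]
a,b=[onz(p,(212+x/5,21+y/5),.1115) for x,y in [(368,270),(322,345)]]
v=b-a; print('flat dir',np.degrees(np.arctan2(v[1],v[0]))+90,np.linalg.norm(v))
W=np.array([onz(p,(212+x/5,21+y/5),.077) for x,y in [(138,103),(536,105),(522,518),(146,516)]]); print('plate',W.mean(0))
p=eyes.read_camera('wrist'); s=telemetry.get_obs(); print(s['tool_pos'],s['tool_rot'],s['qpos'])
save(p,'w6.png',(160,80,400,280),3); np.save('w6.npy',np.array([p],dtype=object),allow_pickle=True)
for d in models.search_frame(p,'knob_grip')[:2]: print(d)
E
```

```text
flat dir -45.85050729572421 0.011353288920160912
plate [0.58651283 0.09329304 0.077     ]
[ 0.59495565 -0.35388511  0.20558237] [-1.79948948e+02 -8.73492780e-02  7.75759435e+01] [  1.14800644  28.04061001  39.06588529  79.93617596 -17.67401147
  78.24814978  28.08101084]
{'centre': [266.1, 175.5], 'p': 0.69}
```

View pics/w6.png

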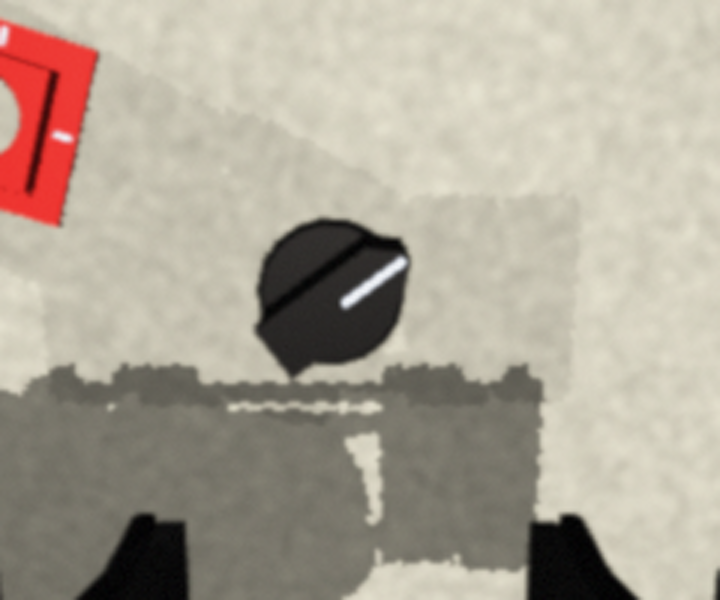

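The knob's white pointer runs from (345,304) to (404,262) in the crop, and the grub end is near (275,352).

```bash
python3 - <<'E'
from h import *
p=np.load('w6.npy',allow_pickle=True)[0]; s=telemetry.get_obs(); T=rot(s['tool_rot'])
f=lambda q:(160+q[0]/3,80+q[1]/3)
a,b=[onz(p,f(q),.042) for q in [(345,304),(404,262)]]
v=b-a; th=np.arctan2(v[1],v[0]); print('line',np.degrees(th),np.linalg.norm(v),b)
c,d=[onz(p,f(q),.042) for q in [(258,328),(293,375)]]; w=d-c; print('grub end dir',np.degrees(np.arctan2(w[1],w[0]))+90,np.linalg.norm(w),(c+d)/2)
e1=onz(p,f((263,315)),.042); e2=onz(p,f((372,240)),.042); w=e2-e1; print('side dir',np.degrees(np.arctan2(w[1],w[0])))
u=np.array([np.cos(th),np.sin(th),0]); print('ctr from grub end',(c+d)/2+.022*u)
L=onz(p,f((258,290)),.005);Rr=onz(p,f((408,290)),.005);U=onz(p,f((330,218)),.007);D=onz(p,f((335,364)),.005)
print('skirt',(L+Rr)/2,(U+D)/2,np.linalg.norm(L-Rr),np.linalg.norm(U-D)); print(s['tool_pos'],s['tool_rot'])
E
```

```text
line 23.21528424926602 0.02265852660971791 [ 0.6146374  -0.32831758  0.042     ]
grub end dir 22.408067622323273 0.01884578184693507 [ 0.56878529 -0.34749273  0.042     ]
side dir 21.93865578918444
ctr from grub end [ 0.58900395 -0.33882061  0.042     ]
skirt [ 0.58867849 -0.33864187  0.005     ] [ 0.58837924 -0.33938843  0.006     ] 0.05257046332406176 0.05207042976945328
[ 0.595191   -0.35320107  0.20580338] [-1.79970142e+02 -1.05197489e-01  7.76395910e+01]
```

Request:
{"api": "drive_tool", "payload": {
  "angular": [
    [0, 0, 0.12],
    [0, 0, 0.12],
    [0, 0, 0.12],
    [0, 0, 0.12],
    [0, 0, 0.12],
    [0, 0, 0.12],
    [0, 0, 0.12],
    [0, 0, 0.12],
    [0, 0, 0],
    [0, 0, 0],
    [0, 0, 0],
    [0, 0, 0],
    [0, 0, 0]
  ],
  "delta_pos": [
    [0, 0, 0],
    [0, 0, 0],
    [0, 0, 0],
    [0, 0, 0],
    [0, 0, 0],
    [0, 0, 0],
    [0, 0, 0],
    [0, 0, 0],
    [0.07, -1.67, 0],
    [0, 0, 4],
    [0, 0, 4],
    [0, 0, 2],
    [0, 0, 0]
  ],
  "gripper": [6, 6, 6, 6, 6, 6, 6, 6, 6, 6, 6, 6, 6]
}}

```text
time_s: 14.1
tool_pos: [0.5874, -0.3357, 0.1027]
tool_rot: [-179.6, 0.2, 22.7]
force: [-0.2, 0.3, 0.8]
grip_width: 0.06
grasp_force: 0.0
```

```bash
python3 - <<'E'
from h import *
p=eyes.read_camera('wrist'); s=telemetry.get_obs(); T=rot(s['tool_rot']); print(s['tool_pos'],s['tool_rot'],s['qpos'].round(1))
print('TCP-axis at z.042',proj(p,[*s['tool_pos'][:2],.042]),'knob est',proj(p,[.5887,-.3388,.042]))
for d in models.cut_out(p,'knob_grip')[:1]: 
    m=d['pixels']; ys,xs=np.where(m); print(d['p'],d['centre'],xs.min(),xs.max(),ys.min(),ys.max())
im=p['pixels'].astype(int)
w=((im.min(2)>150)&(im.max(2)-im.min(2)<25)).astype(np.uint8)
u=proj(p,[.5887,-.3388,.042]).astype(int)
n,l,st,ce=cv2.connectedComponentsWithStats(w)
for i in range(1,n):
    if 20<st[i][4]<600 and np.hypot(*(ce[i]-u))<80:
        ys,xs=np.where(l==i); vx,vy,x0,y0=cv2.fitLine(np.c_[xs,ys].astype(np.float32),cv2.DIST_L2,0,.01,.01).ravel()
        c=np.array([x0,y0]); a=onz(p,c-5*np.array([vx,vy]),.042);b=onz(p,c+5*np.array([vx,vy]),.042);v=b-a
        print(st[i],ce[i],np.degrees(np.arctan2(v[1],v[0])), T.T@((a+b)/2-s['tool_pos']))
save(p,'w7.png',(130,60,430,360),2)
E
```

```text
[ 0.58848649 -0.33721653  0.10527764] [-1.79831343e+02  4.53082086e-02  2.26265757e+01] [ -6.4  33.8  47.6  88.6 -26.1  69.3 -21.6]
TCP-axis at z.042 [282.47688832 236.52569455] knob est [284.79193545 237.10882935]
0.92 [283.8, 222.6] 252 316 184 269
[282 196   5  32 144] [283.94444444 211.19444444] -155.77272749521168 [0.01764895 0.00108807 0.06326078]
```

View pics/w7.png

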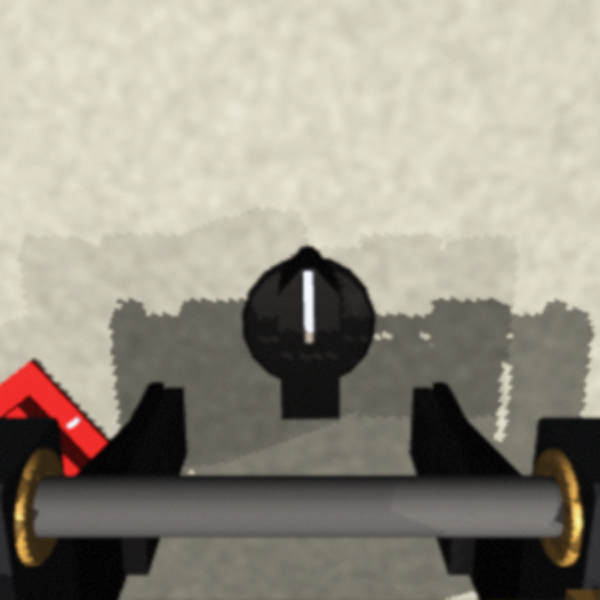

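The knob sits centred between the open fingers, pointer up the image along tool x.

Request:
{"api": "drive_tool", "payload": {
  "angular": [
    [0, 0, -0.01],
    [0, 0, 0],
    [0, 0, 0],
    [0, 0, 0],
    [0, 0, 0],
    [0, 0, 0],
    [0, 0, 0],
    [0, 0, 0],
    [0, 0, 0],
    [0, 0, 0],
    [0, 0, 0],
    [0, 0, 0],
    [0, 0, 0]
  ],
  "delta_pos": [
    [0, 0.12, 0],
    [0, 0, 3],
    [0, 0, 3],
    [0, 0, 1.5],
    [0, 0, 0.5],
    [0, 0, 0],
    [0, 0, 0],
    [0, 0, 0],
    [0, 0, 0],
    [0, 0, 0],
    [0, 0, 0],
    [0, 0, 0],
    [0, 0, 0]
  ],
  "gripper": [6, 6, 6, 6, 6, 6, 1.5, 1.5, 1.5, 1.5, 1.5, 1.5, 1.5],
  "squeeze": 40
}}

```text
time_s: 15.5
tool_pos: [0.5886, -0.341, 0.0265]
tool_rot: [-180.0, -0.0, 23.0]
force: [-0.8, 1.2, 1.3]
grip_width: 0.0194
grasp_force: 40.0
```

Request:
{"api": "drive_tool", "payload": {
  "angular": [
    [0, 0, 0],
    [0, 0, 0],
    [0, 0, 0],
    [0, 0, 0],
    [0, 0, 0],
    [0, 0, 0.121],
    [0, 0, 0.121],
    [0, 0, 0.121],
    [0, 0, 0.121],
    [0, 0, 0.121],
    [0, 0, 0.121],
    [0, 0, 0.121],
    [0, 0, 0.121],
    [0, 0, 0.121],
    [0, 0, 0.121],
    [0, 0, 0]
  ],
  "delta_pos": [
    [0, 0, -1],
    [0, 0, -3.5],
    [0, 0, -4.5],
    [0, 0, -4.5],
    [0, 0, -2.5],
    [0, 0, 0],
    [0, 0, 0],
    [0, 0, 0],
    [0, 0, 0],
    [0, 0, 0],
    [0, 0, 0],
    [0, 0, 0],
    [0, 0, 0],
    [0, 0, 0],
    [0, 0, 0],
    [0, 0, 0]
  ],
  "gripper": [1.5, 1.5, 1.5, 1.5, 1.5, 1.5, 1.5, 1.5, 1.5, 1.5, 1.5, 1.5, 1.5, 1.5, 1.5, 1.5]
}}

```text
time_s: 17.1
tool_pos: [0.5885, -0.3414, 0.1867]
tool_rot: [180.0, -0.0, -46.3]
force: [-0.3, -0.2, -0.5]
grip_width: 0.0201
grasp_force: 40.0
```

```bash
python3 - <<'E'
from h import *
s=telemetry.get_obs(); print(s['tool_pos'],s['tool_rot'],s['qpos'].round(1),s['grip_width'])
p=eyes.read_camera('wrist'); T=rot(s['tool_rot']); im=p['pixels'].astype(int)
w=((im.min(2)>140)&(im.max(2)-im.min(2)<30)).astype(np.uint8)
n,l,st,ce=cv2.connectedComponentsWithStats(w)
zt=s['tool_pos'][2]+.0155
for i in range(1,n):
    if 30<st[i][4]<900 and abs(ce[i][0]-280)<40:
        ys,xs=np.where(l==i); vx,vy,x0,y0=cv2.fitLine(np.c_[xs,ys].astype(np.float32),cv2.DIST_L2,0,.01,.01).ravel()
        c=np.array([x0,y0]); d=5*np.array([vx,vy]); a=onz(p,c-d,zt);b=onz(p,c+d,zt); v=T.T@(b-a)
        print(st[i],ce[i].round(1),'tool angle',np.degrees(np.arctan2(v[1],v[0])), T.T@((a+b)/2-s['tool_pos']))
save(p,'w8.png')
E
```

```text
[ 0.58846695 -0.34142061  0.18673516] [ 1.79962755e+02 -1.86507379e-02 -4.63350445e+01] [-14.7  36.7  64.1  83.9 -33.   80.  -85.8] 0.02012544546681743
[276 237   6  51 291] [278.5 261.9] tool angle -179.96650985627343 [ 0.01789627  0.00011059 -0.01549411]
```

Request:
{"api": "drive_tool", "payload": {
  "angular": [
    [0, 0, 0],
    [0, 0, 0],
    [0, 0, 0],
    [0, 0, 0],
    [0, 0, 0],
    [0, 0, 0],
    [0, 0, 0],
    [0, 0, 0],
    [0, 0, 0],
    [0, 0, 0],
    [0, 0, 0],
    [0, 0, 0],
    [0, 0, 0],
    [0, 0, 0],
    [0, 0, 0]
  ],
  "delta_pos": [
    [-3.14, -2.29, 0],
    [-3.14, -2.29, 0],
    [-3.14, -2.29, 0],
    [-3.14, -2.29, 0],
    [-3.14, -2.29, 0],
    [-3.14, -2.29, 0],
    [-3.14, -2.29, 0],
    [-3.14, -2.29, 0],
    [-3.14, -2.29, 0],
    [-3.14, -2.29, 0],
    [-3.14, -2.29, 0],
    [-3.14, -2.29, 0],
    [-3.14, -2.29, 0],
    [0, 0, 0],
    [0, 0, 0]
  ],
  "gripper": [1.5, 1.5, 1.5, 1.5, 1.5, 1.5, 1.5, 1.5, 1.5, 1.5, 1.5, 1.5, 1.5, 1.5, 1.5]
}}

```text
time_s: 18.65
tool_pos: [0.5216, 0.1603, 0.1866]
tool_rot: [-180.0, -0.0, -46.0]
force: [0.1, -0.5, -0.7]
grip_width: 0.0197
grasp_force: 40.0
```

```bash
python3 - <<'E'
from h import *
p=eyes.read_camera('wrist'); s=telemetry.get_obs(); print(s['tool_pos'],s['tool_rot'],s['qpos'].round(1),s['grip_width'])
u=proj(p,[.5852,.0945,.112]); print('shaft top pred',u, 'bush',proj(p,[.5855,.0945,.077]))
save(p,'w9.png'); np.save('w9.npy',np.array([p],dtype=object),allow_pickle=True)
for t in ['shaft_top','plate_center']:
  for d in models.cut_out(p,t)[:2]: 
    ys,xs=np.where(d['pixels']); print(t,d['p'],d['centre'],xs.min(),xs.max(),ys.min(),ys.max())
g=cv2.cvtColor(p['pixels'],cv2.COLOR_RGB2GRAY); np.set_printoptions(linewidth=250)
x,y=u.astype(int); print(x,y); print(g[y-22:y+34:2,x-34:x+36:2])
E
```

```text
[0.52191531 0.15878969 0.18670325] [-1.79992342e+02 -2.37299280e-02 -4.62177977e+01] [ -78.    13.6   66.7  103.8  -13.2   71.2 -143.9] 0.019644985511528504
shaft top pred [277.97890287  92.77907641] bush [277.71935843  95.06962416]
shaft_top 0.75 [275.4, 96.0] 267 289 87 105
plate_center 0.76 [289.3, 81.4] 221 332 32 150
277 92
[[ 69  68  68  68  68  68  68  68  67  69  69  68  68  62  48  35  28  24  26  28  40  55  65  66  66  65  65  63  53  37  54  61  78 177 168]
 [ 69  69  69  67  67  69  70  70  68  70  68  64  48  24  12  15  26  31  32  24  20  17  30  53  64  65  65  64  60  44  64 117 222 235 176]
 [ 70  69  68  69  72  70  70  70  69  69  63  35  13   6  27  77 134 116 147 121 114  75  46  23  45  61  64  64  63  55 122 233 231 138  69]
 [ 69  71  71  70  69  71  70  67  70  62  31  13  17  51  86 149 185 186 189 189 181 174 161  70  19  41  63  66  65  63  76 157 109  63  60]
 [ 69  70  70  70  71  71  70  71  67  35   8  25  72 140 177 211 207 220 225 224 227 231 208 164  66  20  52  65  64  64  59  46  60  62  60]
 [ 72  70  72  70  71  72  72  71  50  17  36  73 179 
[... 2535 characters left out ...]
06  73  69  70  69  72  73  73  73  73  73  73  69  67  65  66  66  69  70  69  67  68  66  56  51  63  64  62  64  62  63  62]
 [180 110  73  70  71  69  70  70  72  70  72  73  73  74  73  73  72  73  70  70  70  68  67  67  64  48  44  62  65  64  64  63  62  61  61]
 [202 163  84  68  70  71  69  71  69  71  72  71  71  73  73  73  71  72  71  70  71  69  67  66  63  78 149  86  65  64  64  63  62  61  66]
 [217 191 137  72  71  72  69  70  71  70  71  70  73  74  73  73  72  71  70  69  69  67  56  65  67 123 236 171  65  64  62  63  62  79 134]
 [235 216 185 108  70  70  69  70  71  71  71  72  71  72  70  70  70  71  71  67  61  44  57  65  67  72 180 230  93  61  61  65  87 159 192]]
```

```bash
python3 - <<'E'
from h import *
p=np.load('w9.npy',allow_pickle=True)[0]; s=telemetry.get_obs(); T=rot(s['tool_rot']); im=p['pixels'].astype(int)
w=((im.min(2)>140)&(im.max(2)-im.min(2)<30)).astype(np.uint8); w[:225]=0
n,l,st,ce=cv2.connectedComponentsWithStats(w); zt=.1867+.0155
sh=onz(p,(277.4,93.2),.112); print('shaft',sh, 'TCP now',s['tool_pos'],s['tool_rot'])
print('shaft rel TCP',T.T@(sh-s['tool_pos']))
for i in range(1,n):
    if 30<st[i][4]<900 and abs(ce[i][0]-280)<20:
        q=onz(p,ce[i],zt); print(st[i],ce[i],'line rel TCP',T.T@(q-s['tool_pos']),'shaft rel knob',T.T@(sh-q)+[.018,0,0])
E
```

```text
shaft [0.58528916 0.09493057 0.112     ] TCP now [0.5221661  0.15767395 0.18670919] [-1.79979074e+02 -7.36568448e-03 -4.64044694e+01]
shaft rel TCP [ 0.08895809 -0.00242254  0.07472151]
[277 238   5  49 196] [278.8877551  259.26020408] line rel TCP [ 0.01686444 -0.00127142 -0.01548818] shaft rel knob [ 0.09009365 -0.00115111  0.0902097 ]
```

Request:
{"api": "drive_tool", "payload": {
  "angular": [
    [0, 0, 0],
    [0, 0, 0],
    [0, 0, 0],
    [0, 0, 0],
    [0, 0, 0],
    [0, 0, 0],
    [0, 0, 0],
    [0, 0, 0],
    [0, 0, 0]
  ],
  "delta_pos": [
    [3, -0.04, 0],
    [3, -0.04, 0],
    [3, -0.04, 0],
    [0, 0, 0],
    [0, 0, 2],
    [0, 0, 1.5],
    [0, 0, 0.9],
    [0, 0, 0],
    [0, 0, 0]
  ],
  "gripper": [1.5, 1.5, 1.5, 1.5, 1.5, 1.5, 1.5, 1.5, 1.5]
}}

```text
time_s: 19.7
tool_pos: [0.5848, 0.0954, 0.1427]
tool_rot: [-180.0, -0.0, -46.3]
force: [-0.2, 0.3, -0.3]
grip_width: 0.0197
grasp_force: 40.0
```

Request:
{"api": "drive_tool", "payload": {
  "angular": [
    [0, 0, 0],
    [0, 0, 0],
    [0, 0, 0],
    [0, 0, 0]
  ],
  "delta_pos": [
    [0, 0, 0.2],
    [0, 0, 0.2],
    [0, 0, 0.2],
    [0, 0, 0]
  ],
  "gripper": [1.5, 1.5, 1.5, 1.5]
}}

```text
time_s: 20.1
tool_pos: [0.5847, 0.0953, 0.1363]
tool_rot: [180.0, 0.0, -46.3]
force: [-0.3, -0.3, -1.4]
grip_width: 0.0198
grasp_force: 40.0
```

Request:
{"api": "drive_tool", "payload": {
  "angular": [
    [0, 0, 0],
    [0, 0, 0],
    [0, 0, 0],
    [0, 0, 0]
  ],
  "delta_pos": [
    [0, 0, 0.2],
    [0, 0, 0.2],
    [0, 0, 0.2],
    [0, 0, 0]
  ],
  "gripper": [1.5, 1.5, 1.5, 1.5]
}}

```text
time_s: 20.5
tool_pos: [0.5847, 0.0952, 0.1301]
tool_rot: [180.0, 0.0, -46.3]
force: [-0.0, 0.1, -1.0]
grip_width: 0.0197
grasp_force: 40.0
```

Request:
{"api": "drive_tool", "payload": {
  "angular": [
    [0, 0, 0],
    [0, 0, 0],
    [0, 0, 0],
    [0, 0, 0]
  ],
  "delta_pos": [
    [0, 0, 0.2],
    [0, 0, 0.2],
    [0, 0, 0.2],
    [0, 0, 0]
  ],
  "gripper": [1.5, 1.5, 1.5, 1.5]
}}

```text
time_s: 20.9
tool_pos: [0.5847, 0.0952, 0.1241]
tool_rot: [180.0, 0.0, -46.3]
force: [-0.6, -0.0, -0.6]
grip_width: 0.0193
grasp_force: 40.0
```

Request:
{"api": "drive_tool", "payload": {
  "angular": [
    [0, 0, 0],
    [0, 0, 0],
    [0, 0, 0],
    [0, 0, 0]
  ],
  "delta_pos": [
    [0, 0, 0.15],
    [0, 0, 0.15],
    [0, 0, 0.1],
    [0, 0, 0]
  ],
  "gripper": [1.5, 1.5, 1.5, 1.5]
}}

```text
time_s: 21.3
tool_pos: [0.5851, 0.0953, 0.121]
tool_rot: [-180.0, 0.0, -46.3]
force: [-1.6, -0.5, 4.9]
grip_width: 0.0196
grasp_force: 40.0
```

Request:
{"api": "drive_tool", "payload": {
  "angular": [
    [0, 0, 0],
    [0, 0, 0],
    [0, 0, 0],
    [0, 0, 0]
  ],
  "delta_pos": [
    [0, 0, 0.1],
    [0, 0, 0.1],
    [0, 0, 0.1],
    [0, 0, 0]
  ],
  "gripper": [1.5, 1.5, 1.5, 1.5]
}}

```text
time_s: 21.7
tool_pos: [0.5851, 0.0953, 0.1183]
tool_rot: [-180.0, 0.0, -46.3]
force: [-2.8, 0.6, 8.2]
grip_width: 0.0199
grasp_force: 40.0
```

Request:
{"api": "drive_tool", "payload": {
  "angular": [
    [0, 0, 0],
    [0, 0, 0],
    [0, 0, 0],
    [0, 0, 0]
  ],
  "delta_pos": [
    [0, 0, 0.1],
    [0, 0, 0.1],
    [0, 0, 0.1],
    [0, 0, 0]
  ],
  "gripper": [1.5, 1.5, 1.5, 1.5]
}}

```text
time_s: 22.1
tool_pos: [0.5855, 0.0953, 0.1171]
tool_rot: [-179.9, 0.1, -46.3]
force: [-6.3, 0.3, 18.1]
grip_width: 0.0199
grasp_force: 40.0
```

Request:
{"api": "drive_tool", "payload": {
  "angular": [
    [0, 0, 0],
    [0, 0, 0],
    [0, 0, 0],
    [0, 0, 0],
    [0, 0, 0]
  ],
  "delta_pos": [
    [0, 0, 0],
    [0, 0, 0],
    [0, 0, 0],
    [0, 0, 0],
    [0, 0, 0]
  ],
  "gripper": [1.5, 1.5, 1.5, 1.5, 1.5]
}}

```text
time_s: 22.6
tool_pos: [0.5855, 0.0953, 0.1171]
tool_rot: [-179.9, 0.1, -46.3]
force: [-6.2, 0.1, 18.5]
grip_width: 0.0196
grasp_force: 40.0
```

Force and position are steady at the stop, so I'm handing in.

```bash
python3 -c "
from cell import env
print(env.sign_off())"
```

```text
the job is handed in; nothing more can be done
None
```

I handed the job in at about 22.6 s: the plate is flat in its recess and let go, and the knob is on the D-shaft, gripped at 40 N and pressed down with a steady 18.5 N, past the roughly 10 N that reaches the stop. The sign-off returned no verdict.

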